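# Lay the tall slab vase down against the fence

## Task

The tall square vase stands on the cork-faced board with its back to the wooden fence. Lay it down for brushing: with the fingertips only, never pinching or lifting it, tip it away from the fence onto its side, easing it all the way down so it lands gently, then push it lightly back along the board until its foot sits flush against the fence. Leave the jars and the other pots where they are.

Things in the scene. Friction and masses are not known exactly. Their poses are not given: they have to be found in the camera images.
- vase: Square open-topped clay vase, blue band at foot and rim, loose: 80 x 80 mm, 200 mm tall, walls and bottom 5 mm (mouth 70 x 70 mm, hollow to the bottom), 0.4 to 0.7 kg, centre of mass 80 to 90 mm up. Origin: centre of its underside; z up its axis to the mouth, x to the fence, -x its front, the side to land on. Falls past a lean of about 25 degrees. Laid down, z points away from the fence and x up.
- vase_mouth (a point): Centre of the vase's mouth, level with the rim, 200 mm from the underside along the vase's z.
- vase_front_foot (a point): Middle of the vase's front bottom edge, 40 mm from the vase's origin along its -x: the edge it tips over. It stays down on the board through the whole job. It can slide a little while the vase is being lowered.
- board: Fixed board, 360 mm (x) by 260 mm (y), cork top 15 mm above the table. Origin at the centre of its underside, z up. The upright fence stands across its +x end: its cork face looks to -x, 158 mm from the origin, its top 65 mm above the table. The vase is tipped towards -x. At the start its back is 3 to 30 mm from the fence and up to 5 degrees out of square.
- jar_blue: Jar of underglaze, blue with a white lid, 45 mm across, 58 mm tall, loose, standing on the board beside the vase. Origin at the centre of its underside.
- jar_yellow: The same jar in yellow, standing on the board beside the vase.
- jar_red: The same jar in red, standing on the board beside the vase.
- brush_mug: Teal mug with brushes, 80 mm across, 95 mm tall (brushes to 220 mm), loose on the table right of the board. Origin at the centre of its underside.
- kiln_post: Cream square kiln post standing on end, 40 x 40 x 150 mm, loose on the table right of the board. Origin at the centre of its underside.
- pitcher: Clay pitcher, about 96 mm across, 135 mm tall, loose on the table left of the board. Origin at the centre of its underside.
- bowl: Cream bowl, 120 mm across, 55 mm tall, loose on the table left of the board. Origin at the centre of its underside.
There are look-alikes about, which are no part of the job. What is meant by the vase is not yellow, and is the larger of those in its own colour.

How it is judged:
On the way:
1. the vase lies on its front side, its mouth away from the fence (angle between vase's own x axis and vertical below 0.06 rad and x of vase_mouth in the frame of board below 0 m), for 0.1 s.
At the end, for the whole second after the job is handed in: The vase lies at rest flat on its front side on the board (within 0.05 rad), mouth away from the fence, square to the fence within 0.06 rad, the centre of its foot within 7 mm of the fence's face (angle between vase's own x axis and vertical below 0.05 rad and angle between the z axis of vase and the x axis of board, either way round below 0.06 rad and x of vase in the frame of board above 0.151 m and x of vase_mouth in the frame of board below 0 m and z of vase_front_foot in the frame of board below 0.022 m and linear speed of vase below 0.01 m/s and angular speed of vase below 0.08 rad/s); the robot touches nothing.
It fails at once if the vase drops: it turns faster than 2.5 rad/s (rim at about 0.5 m/s) while leaning more than 0.9 rad (angle between vase's own z axis and vertical above 0.9 rad and angular speed of vase above 2.5 rad/s).
It fails at once if the vase is lifted, carried or tipped over another edge: its front bottom edge rises 20 mm off the board (z of vase_front_foot in the frame of board above 0.035 m).
It fails at once if the vase is pinched or pressed harder than 35 N (contact force between the fingers and vase above 35 N).
It fails at once if a jar is moved more than 20 mm or tipped (distance of any of jar_blue, jar_yellow, jar_red from where it was at the start of the episode above 0.02 m or angle between any of jar_blue, jar_yellow, jar_red's own z axis and vertical above 0.4 rad).
It fails at once if the mug, kiln post, pitcher or bowl is moved more than 20 mm or tipped (distance of any of brush_mug, kiln_post, pitcher, bowl from where it was at the start of the episode above 0.02 m or angle between any of brush_mug, kiln_post, pitcher, bowl's own z axis and vertical above 0.4 rad).
It also fails if it takes over 61 s, if anything falls off the work surface, if the arm or the gripper's body presses on something with over 40 N, if the wrist force passes 120 N, or if a joint passes its speed limit or range.

## Robot

A 7-joint arm with a two-finger parallel gripper is mounted at the origin on the work surface. World frame = base frame: x ahead of the robot, y to its left, z up, the work surface at z = 0. Lengths are in m, angles in rad, forces in N, time in s.
With the tool pointing down it reaches from about 0.4 to 0.75 m from the base axis. Payload 19.5 kg.
Tool frame: the origin (TCP) lies midway between the tips of the shut fingers; the grasp point (between the pads) lies 19 mm behind it; z points along the fingers, y is the direction in which the jaws open and shut (so a half turn about z gives the same grasp; the last joint's range is limited). The gripper opens to 85 mm and grips with 20 to 120 N. Pads are 22 mm wide; open, the fingers measure 114 mm over their backs; the gripper's body (76 mm by 85 mm) begins 54 mm behind the grasp point. The pads swing forward as they close: fully open they stand 13 mm farther back than shut.
Start: joints at [-1.322, 0.707, -0.028, 1.485, 0.022, 0.951, -0.075], TCP at [0.165, 0.551, 0.231] pointing down, gripper open.
Joint ranges: [-2.71, 2.71], [-0.32, 2.16], [-1.57, 1.52], [0, 2.45], [-1.46, 4.6], [0, 2.02], [-2.83, 2.83]. Speed limits (rad/s): [1.89, 1.89, 2.57, 2.57, 3.01, 3.01, 3.01].

## Interface

Orientations are given as a unit quaternion [w, x, y, z].
In Python, from plant import ctrl, cams gives the robot as it stands.
- The arm moves only by the tool step_arm, never from a script. Its argument "increments" is a list of rows, each a list of 4 numbers: the shift along the tool's x, y, z in mm, then the turn about the tool's z in rad. In form: [[tx, ty, tz, yaw], ...]. A call has 1 to 20 rows; each row is the pose to reach, as a shift and turn from the pose commanded when the call began, along the tool's axes at that moment; what a row does not reach only later rows make up. A row lasts 1/10 s, in which the tool goes at most 50 mm and 8.59 degrees, less where a joint would pass 70% of its speed; a pose out of reach is approached as far as the arm can. A call with a gripper value outside its range is refused whole. "fingers" is the gripper's target within -1 to 1 (fully open at 1, half-way at 0, shut at -1), set as the call begins (left out, the last holds). The fingers move at their own pace and stop on an object; the grip force is fixed at half the most. Time passes only in rows, so rows that repeat a pose let the fingers close. It gives the time, the measured TCP pose, the force and the opening at its end, in the units of the state.
- ctrl.read_state(): the state, without advancing time (a new reading comes with each control period).
- cams.get_image(name): name is "scene" or "top"; returns the picture (480x640x3 uint8, blue, green, red); there is no depth.
- cams.camera_params(name): a dict with "intrinsics" (3x3 intrinsics, pixels), "rvec" (rotation vector, rad) and "tvec" (3), from world to camera coordinates, as OpenCV has them. Camera axes: x right, y down, z forward; pixel columns grow to the right and rows downward; lengths in m; the calibration is good to about 2 mm. A picture is of the moment at which its call begins. camera_params takes no time and is no camera call.
- ctrl.sign_off(): hands the job in, once; it reports no verdict.
The state is a dict: "clock": time; "joint_positions": joint angles; "joint_velocities": joint speeds; "joint_torque": joint torques, N m; "ee_pos": TCP position; "orientation": TCP orientation; "ft_force": force on the tool from outside, world axes, zero at the start; "wrist_torque": the same for the moment, N m; "grip_width": opening from 0.0 (shut) to 1.0 (fully open).
Only numpy, scipy, OpenCV 4.12 (cv2) and the standard library are available. Lean on these libraries where they do the work, as an engineer would, in place of code of your own. Each camera call takes 0.05 s, during which the arm holds its last target.

## Working session

There is one attempt and no reset: what is moved stays moved. The work goes in short steps, Python scripts to look and compute and a tool call to move; the robot and the scene stay as the last step left them, time stands still between calls to the robot, and variables do not carry over. Pictures are saved under pics/ and viewed, and the job is handed in when it is done.

Besides the shell and the picture viewer there is one more tool, called after ">>>" as name(argument=value, ...) on one line, values as JSON. step_arm: Moves the arm, as the interface text tells. Its arguments: {"type":"object","properties":{"increments":{"type":"array","items":{"type":"array","items":{"type":"number"}}},"fingers":{"type":"number"}},"required":["increments"]}

```bash
ls; mkdir -p pics; python3 - <<'E'
from plant import ctrl,cams
import cv2
for n in("scene","top"):
    cv2.imwrite(f"pics/{n}0.png",cams.get_image(n)); print(n,cams.camera_params(n))
print(ctrl.read_state())
E
```

```text
pics
scene {'intrinsics': array([[551.75821561,   0.        , 312.82790571],
       [  0.        , 551.75821561, 243.33640131],
       [  0.        ,   0.        ,   1.        ]]), 'rvec': array([ 1.44064616,  2.12075839, -0.84470146]), 'tvec': array([ 0.18984326, -0.28857869,  2.03793756])}
top {'intrinsics': array([[563.70731457,   0.        , 317.94565212],
       [  0.        , 563.70731457, 238.2859962 ],
       [  0.        ,   0.        ,   1.        ]]), 'rvec': array([ 2.17118998, -2.16723515,  0.15865822]), 'tvec': array([0.00307765, 0.57207401, 1.37072749])}
{'clock': 0.1, 'joint_positions': array([-1.32168331,  0.70701981, -0.02762099,  1.48496943,  0.02203957,
        0.95093736, -0.07549238]), 'joint_velocities': array([ 0.00016007,  0.00082015, -0.00144423, -0.00170778, -0.00020231,
        0.00087249,  0.00201644]), 'joint_torque': array([ 1.65349618e-03, -8.84320164e+01,  1.23658363e+00, -2.36463332e+01,
        1.70467410e-02,  4.95345157e-03, -4.67440623e-05]), 'ee_pos': array([0.16480569, 0.55060866, 0.23088218]), 'orientation': array([-4.33771339e-05,  1.44878195e-01,  9.89449364e-01, -5.13429625e-04]), 'ft_force': array([ 1.17890792,  0.49359379, -0.13087049]), 'wrist_torque': array([-0.01770209,  0.0189626 ,  0.01941832]), 'grip_width': 0.9972880088751257}
```

View pics/scene0.png

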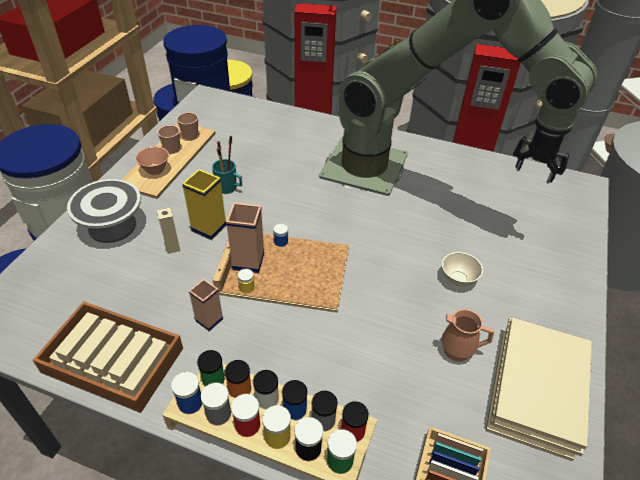

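View pics/top0.png

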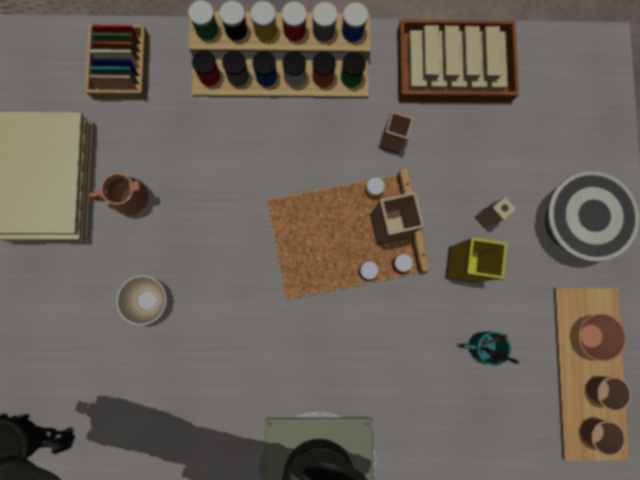

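```bash
cat > h.py <<'E'
import numpy as np,cv2
from plant import ctrl,cams
def ray(n,uv,z):
    p=cams.camera_params(n);R=cv2.Rodrigues(p['rvec'])[0];t=p['tvec']
    uv=np.array(uv,float).reshape(-1,2)
    d=np.c_[(uv-p['intrinsics'][:2,2])/p['intrinsics'][0,0],np.ones(len(uv))]@R
    c=-R.T@t
    return c+d*((z-c[2])/d[:,2])[:,None]
def proj(n,P):
    p=cams.camera_params(n)
    return cv2.projectPoints(np.array(P,float).reshape(-1,3),p['rvec'],p['tvec'],p['intrinsics'],None)[0].reshape(-1,2)
def crop(src,dst,x0,y0,x1,y1,s):
    im=cv2.imread(src)[y0:y1,x0:x1]
    cv2.imwrite(dst,cv2.resize(im,None,fx=s,fy=s,interpolation=cv2.INTER_CUBIC))
E
python3 -c "
from h import *
crop('pics/top0.png','pics/t0c.png',255,160,445,310,4)
crop('pics/scene0.png','pics/s0c.png',190,170,360,320,4)
from scipy.spatial.transform import Rotation as R
q=ctrl.read_state()['orientation'];print(R.from_quat(q,scalar_first=True).as_matrix())
"
```

```text
[[-9.58020613e-01  2.86699231e-01 -2.34608470e-04]
 [ 2.86699320e-01  9.58020090e-01 -1.00345643e-03]
 [-6.29305597e-05 -1.02859403e-03 -9.99999469e-01]]
```

View pics/t0c.png

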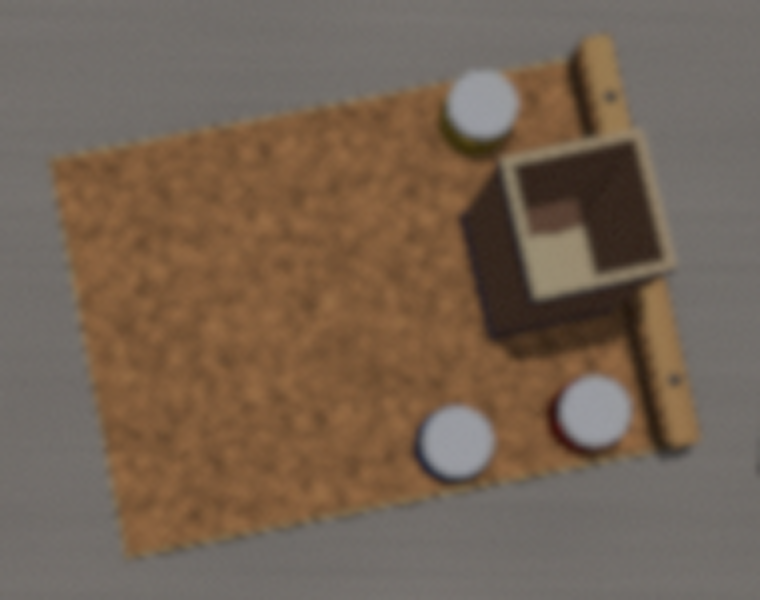

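View pics/s0c.png

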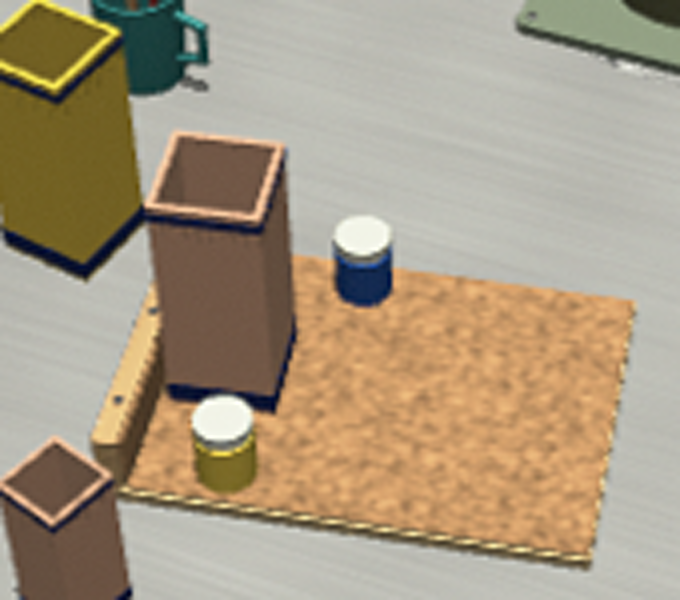

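The top view shows the vase rim corners at about (501,155), (640,131), (674,268) and (532,300) in the 4× crop. The front foot edge is at (463,215)–(492,338), the yellow jar lid at (482,105), blue at (456,442), red at (594,412). The fence is on the right. I'll turn these into world and board coordinates.

```bash
cat >> h.py <<'E'
def c2p(pts,x0=255,y0=160,s=4): return (np.array(pts,float)+.5)/s-.5+np.array([x0,y0])
E
python3 - <<'E'
from h import *
np.set_printoptions(precision=4,suppress=True)
# board corners: mask by colour in top
im=cv2.imread('pics/top0.png')
rim=ray('top',c2p([(501,155),(640,131),(674,268),(532,300)]),.215)
print('rim',rim, 'sides',[np.linalg.norm(rim[i]-rim[(i+1)%4]) for i in range(4)],rim.mean(0))
foot=ray('top',c2p([(463,215),(492,338)]),.015);print('foot',foot,np.linalg.norm(foot[0]-foot[1]))
b=ray('top',c2p([(52,160),(130,556)]),.015);print('board -x corners',b,np.linalg.norm(b[0]-b[1]))
far=ray('top',c2p([(575,60),(660,455)]),.015);print('far',far)
f=ray('top',c2p([(607,35),(695,440),(578,42),(665,448)]),.065);print('fence top',f)
j=ray('top',c2p([(482,105),(456,442),(594,412)]),.073);print('jars y b r',j)
# board frame: along both long edges, mean
xd=((far[0]-b[0])+(far[1]-b[1]));xd/=np.linalg.norm(xd);yd=(b[0]-b[1]);yd/=np.linalg.norm(yd)
print(xd,yd,np.degrees(np.arctan2(xd[1],xd[0])),np.degrees(np.arctan2(yd[1],yd[0])))
rd=(rim[1]-rim[0])+(rim[2]-rim[3]);print('vase x', np.degrees(np.arctan2(rd[1],rd[0])),)
rd=(rim[0]-rim[3])+(rim[1]-rim[2]);print('vase y', np.degrees(np.arctan2(rd[1],rd[0])),)
rd=foot[0]-foot[1];print('foot y', np.degrees(np.arctan2(rd[1],rd[0])),)
rs=ray('scene',c2p([(180,133),(285,148),(260,225),(146,212)],190,170),.215);print('scene rim',rs,rs.mean(0))
bs=ray('scene',c2p([(634,300),(590,560)],190,170),.015);print('scene board',bs)
E
```

```text
rim [[ 0.6387 -0.1277  0.215 ]
 [ 0.6525 -0.2046  0.215 ]
 [ 0.5764 -0.2217  0.215 ]
 [ 0.5585 -0.1436  0.215 ]] sides [np.float64(0.07818857860217315), np.float64(0.0780490687014467), np.float64(0.08018816874395943), np.float64(0.08180498235051924)] [ 0.6065 -0.1744  0.215 ]
foot [[ 0.6389 -0.13    0.015 ]
 [ 0.5601 -0.1476  0.015 ]] 0.08074829637211176
board -x corners [[0.6733 0.1318 0.015 ]
 [0.4227 0.0805 0.015 ]] 0.2557798124727115
far [[ 0.7403 -0.2034  0.015 ]
 [ 0.4862 -0.2528  0.015 ]]
fence top [[ 0.7443 -0.2151  0.065 ]
 [ 0.4924 -0.2642  0.065 ]
 [ 0.7397 -0.1969  0.065 ]
 [ 0.4875 -0.2457  0.065 ]]
jars y b r [[ 0.6978 -0.1356  0.073 ]
 [ 0.4903 -0.1174  0.073 ]
 [ 0.5087 -0.2013  0.073 ]]
[ 0.1918 -0.9814  0.    ] [0.9796 0.2008 0.    ] -78.94498643937428 11.581734319966303
vase x -78.43796785699885
vase y 11.912384038426458
foot y 12.545218503650775
scene rim [[ 0.5779 -0.2207  0.215 ]
 [ 0.564  -0.1456  0.215 ]
 [ 0.641  -0.1285  0.215 ]
 [ 0.6588 -0.2055  0.215 ]] [ 0.6104 -0.1751  0.215 ]
scene board [[0.4238 0.0792 0.015 ]
 [0.677  0.132  0.015 ]]
```

>>> step_arm(increments=[[-32, -28, -10, 0.13], [-64, -57, -20, 0.26], [-96, -85, -30, 0.39], [-128, -114, -40, 0.53], [-160, -142, -50, 0.66], [-192, -170, -60, 0.79], [-224, -199, -70, 0.92], [-256, -227, -80, 1.06], [-288, -256, -80, 1.19], [-320, -284, -80, 1.32], [-352, -312, -80, 1.46], [-384, -341, -80, 1.59], [-416, -369, -80, 1.72], [-448, -398, -80, 1.85], [-480, -426, -80, 1.98], [-512, -454, -80, 2.12], [-544, -483, -80, 2.25], [-576, -511, -80, 2.38], [-608, -540, -80, 2.51], [-632, -568, -80, 2.649]], fingers=-0.36)

```text
clock: 2.1
ee_pos: [0.6082, -0.1761, 0.3107]
orientation: [-0.0, 0.995, 0.098, -0.0]
ft_force: [0.2, -0.2, 0.3]
grip_width: 0.319
```

```bash
python3 - <<'E'
from h import *
from scipy.spatial.transform import Rotation as R
for n in("scene","top"): cv2.imwrite(f"pics/{n}1.png",cams.get_image(n))
s=ctrl.read_state();print(s['ee_pos'],R.from_quat(s['orientation'],scalar_first=True).as_matrix().round(3),s['joint_positions'].round(2),s['ft_force'])
crop('pics/scene1.png','pics/s1c.png',180,100,340,280,4 and 3)
print(proj('scene',[s['ee_pos']]))
E
```

```text
[ 0.60733447 -0.1789752   0.30985428] [[ 0.982  0.191 -0.002]
 [ 0.191 -0.982 -0.002]
 [-0.003  0.002 -1.   ]] [-0.02  0.82  0.68  1.1  -0.49  1.37 -0.79] [-0.35950753  0.33561614  0.59964874]
[[240.74263445 186.90407808]]
```

View pics/s1c.png

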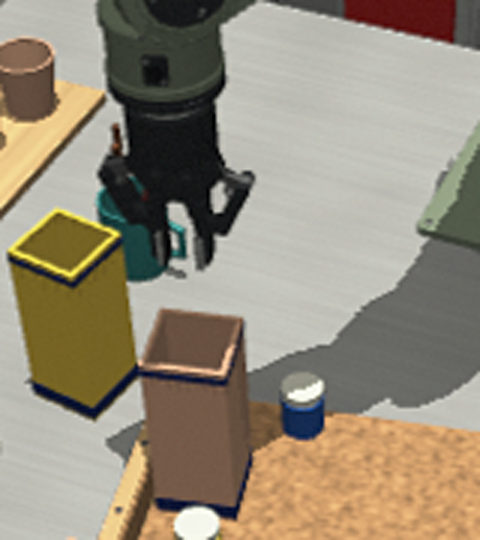

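View pics/top1.png

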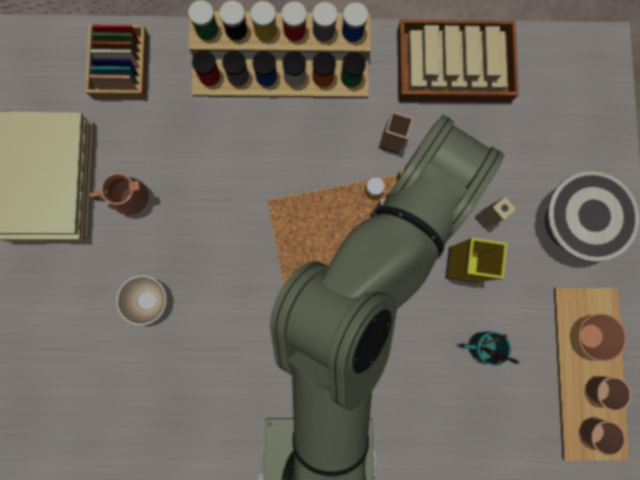

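>>> step_arm(increments=[[0, 0, 20, 0], [0, 0, 40, 0], [0, 0, 60, 0], [0, 0, 60, 0], [0, 0, 60, 0]])

```text
clock: 2.7
ee_pos: [0.6075, -0.1744, 0.2519]
orientation: [0.0, 0.995, 0.101, -0.0]
ft_force: [0.9, -0.4, 0.6]
grip_width: 0.319
```

```bash
python3 - <<'E'
from h import *
for n in("scene",): cv2.imwrite(f"pics/{n}2.png",cams.get_image(n))
s=ctrl.read_state();print(s['ee_pos'],s['ft_force'],s['joint_velocities'])
crop('pics/scene2.png','pics/s2c.png',200,150,320,280,5 and 4)
print(proj('scene',[s['ee_pos']]))
E
```

```text
[ 0.60766336 -0.17450035  0.25232023] [-0.36157718 -0.67136781 -0.6960229 ] [ 0.00071244 -0.00790594  0.00075485 -0.00447322  0.00014222 -0.00313282
  0.00098664]
[[243.76576811 203.66061269]]
```

View pics/s2c.png

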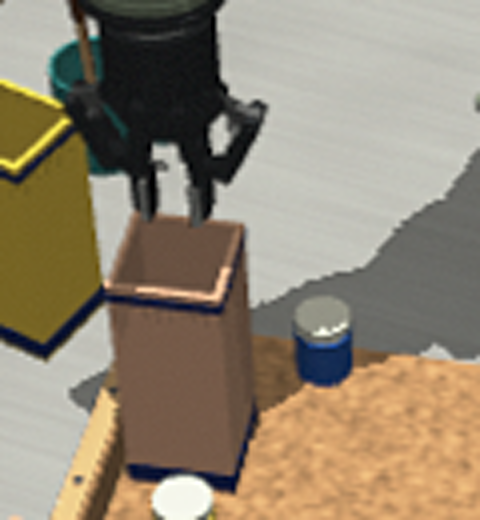

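>>> step_arm(increments=[[0, 0, 10, 0], [0, 0, 20, 0], [0, 0, 30, 0], [0, 0, 38, 0], [0, 0, 46, 0], [0, 0, 46, 0]])

```text
clock: 3.35
ee_pos: [0.6071, -0.1743, 0.2042]
orientation: [-0.0, 0.995, 0.101, -0.001]
ft_force: [0.4, 0.6, 0.7]
grip_width: 0.319
```

>>> step_arm(increments=[[0, 0, 8, 0], [0, 0, 16, 0], [0, 0, 24, 0], [0, 0, 28, 0], [0, 0, 28, 0], [0, 0, 28, 0]])

```text
clock: 3.95
ee_pos: [0.6075, -0.1747, 0.1775]
orientation: [0.0, 0.995, 0.101, 0.0]
ft_force: [0.1, 0.9, -0.0]
grip_width: 0.321
```

```bash
python3 - <<'E'
from h import *
for n in("scene",): cv2.imwrite(f"pics/{n}3.png",cams.get_image(n))
s=ctrl.read_state();print(s['ee_pos'],s['ft_force'],s['wrist_torque'])
crop('pics/scene3.png','pics/s3c.png',200,150,320,280,5 and 4)
E
```

```text
[ 0.60757076 -0.17461549  0.17760869] [ 0.22944324 -0.62356308  0.42960428] [0.02143177 0.04309371 0.01038976]
```

View pics/s3c.png

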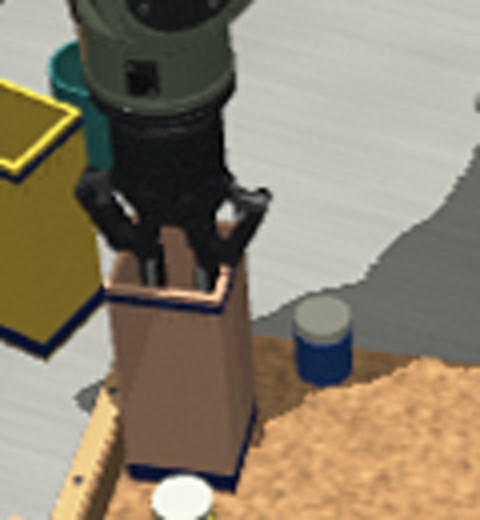

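>>> step_arm(increments=[[0, -3, 0, 0], [0, -6, 0, 0], [0, -9, 0, 0], [0, -12, 0, 0], [0, -14, 0, 0], [0, -17, 0, 0], [0, -20, -1, 0], [0, -23, -1, 0], [0, -26, -2, 0], [0, -29, -2, 0], [0, -32, -2, 0], [0, -35, -3, 0], [0, -37, -3, 0], [0, -40, -3, 0], [0, -42, -4, 0], [0, -44, -4, 0], [0, -46, -4, 0], [0, -48, -4, 0], [0, -50, -4, 0], [0, -50, -4, 0]], fingers=-0.45)

```text
clock: 6.0
ee_pos: [0.5977, -0.1258, 0.1817]
orientation: [0.001, 0.995, 0.101, 0.0]
ft_force: [0.6, -2.7, 5.2]
grip_width: 0.275
```

```bash
python3 - <<'E'
from h import *
for n in("scene",): cv2.imwrite(f"pics/{n}4.png",cams.get_image(n))
s=ctrl.read_state();print(s['ee_pos'],s['ft_force'],s['wrist_torque'])
crop('pics/scene4.png','pics/s4c.png',190,140,340,300,5 and 4)
E
```

```text
[ 0.59763885 -0.12591272  0.18168362] [-0.42943924 -2.85066608  5.55472615] [-1.05452292 -0.29990057  0.06167937]
```

View pics/s4c.png

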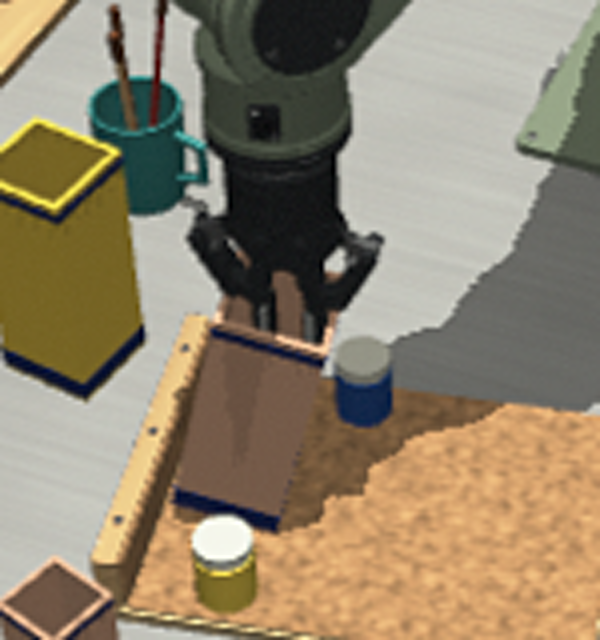

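>>> step_arm(increments=[[0, 0, -3, 0], [0, 0, -6, 0], [0, 0, -9, 0], [0, 0, -12, 0], [0, 0, -12, 0]])

```text
clock: 6.55
ee_pos: [0.5975, -0.1256, 0.1937]
orientation: [0.0, 0.995, 0.101, 0.0]
ft_force: [-0.9, -0.3, 0.2]
grip_width: 0.275
```

>>> step_arm(increments=[[0, -2, 0, 0], [0, -4, 0, 0], [0, -6, 0, 0], [0, -8, 0, 0], [0, -10, 0, 0], [0, -12, 1, 0], [0, -14, 1, 0], [0, -16, 2, 0], [0, -18, 2, 0], [0, -20, 2, 0], [0, -22, 2, 0], [0, -24, 3, 0], [0, -26, 3, 0], [0, -28, 3, 0], [0, -28, 3, 0]])

```text
clock: 8.05
ee_pos: [0.5918, -0.0978, 0.1903]
orientation: [-0.0, 0.995, 0.101, 0.0]
ft_force: [-0.4, 0.3, 0.2]
grip_width: 0.279
```

```bash
python3 - <<'E'
from h import *
for n in("scene",): cv2.imwrite(f"pics/{n}5.png",cams.get_image(n))
s=ctrl.read_state();print(s['ee_pos'],s['ft_force'],s['wrist_torque'])
crop('pics/scene5.png','pics/s5c.png',190,140,340,300,5 and 4)
E
```

```text
[ 0.59184758 -0.09798606  0.19034746] [ 0.56029008 -0.27428194  0.70127249] [-0.0449619   0.01939387  0.01035348]
```

View pics/s5c.png

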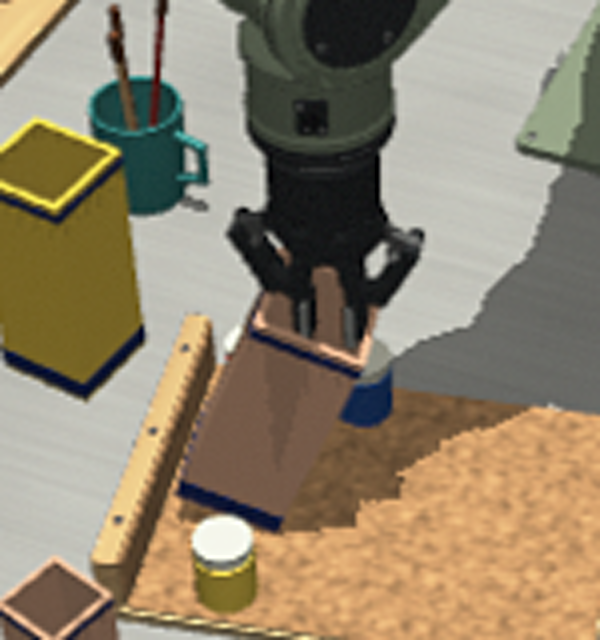

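>>> step_arm(increments=[[0, -2, 0, 0], [0, -4, 0, 0], [0, -6, 1, 0], [0, -8, 1, 0], [0, -10, 2, 0], [0, -12, 2, 0], [0, -14, 3, 0], [0, -16, 3, 0], [0, -16, 3, 0], [0, -16, 3, 0]])

```text
clock: 9.1
ee_pos: [0.5886, -0.0824, 0.1874]
orientation: [0.0, 0.995, 0.101, 0.0]
ft_force: [-0.1, 0.0, -0.1]
grip_width: 0.273
```

```bash
cat > look.py <<'E'
import sys
from h import *
k=sys.argv[1]
cv2.imwrite(f"pics/scene{k}.png",cams.get_image("scene"))
s=ctrl.read_state();print(s['ee_pos'].round(4),s['ft_force'].round(2),s['wrist_torque'].round(2),s['clock'])
crop(f'pics/scene{k}.png',f'pics/s{k}c.png',190,140,340,300,4)
E
python3 look.py 6
```

```text
[ 0.5886 -0.0825  0.1874] [ 0.21 -0.07  1.43] [ 0.02  0.   -0.03] 9.15
```

View pics/s6c.png

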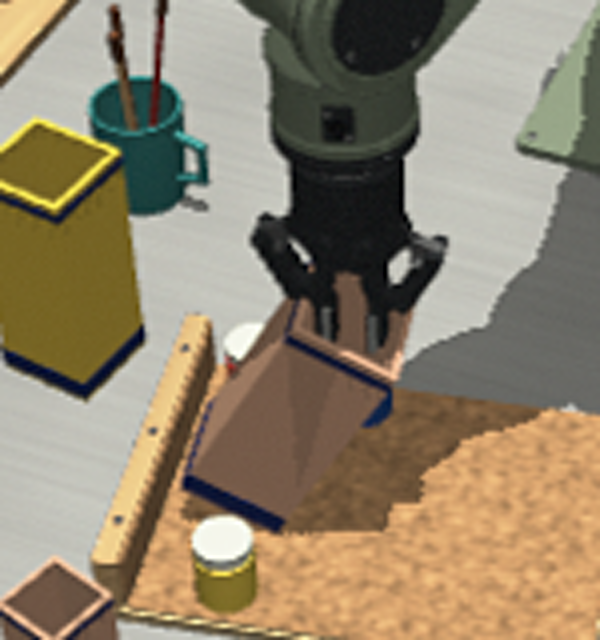

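>>> step_arm(increments=[[0, -3, 0, 0], [0, -6, 0, 0], [0, -10, 0, 0], [0, -13, 0, 0], [0, -17, 0, 0], [0, -20, 1, 0], [0, -24, 1, 0], [0, -27, 1, 0], [0, -31, 2, 0], [0, -34, 3, 0], [0, -38, 4, 0], [0, -42, 5, 0], [0, -42, 5, 0]])

```text
clock: 10.45
ee_pos: [0.5801, -0.0406, 0.1821]
orientation: [-0.0, 0.995, 0.101, -0.0]
ft_force: [0.4, -0.3, -0.3]
grip_width: 0.276
```

```bash
python3 look.py 7
```

```text
[ 0.5801 -0.041   0.1822] [-0.29  0.34 -0.58] [0.08 0.08 0.01] 10.5
```

View pics/s7c.png

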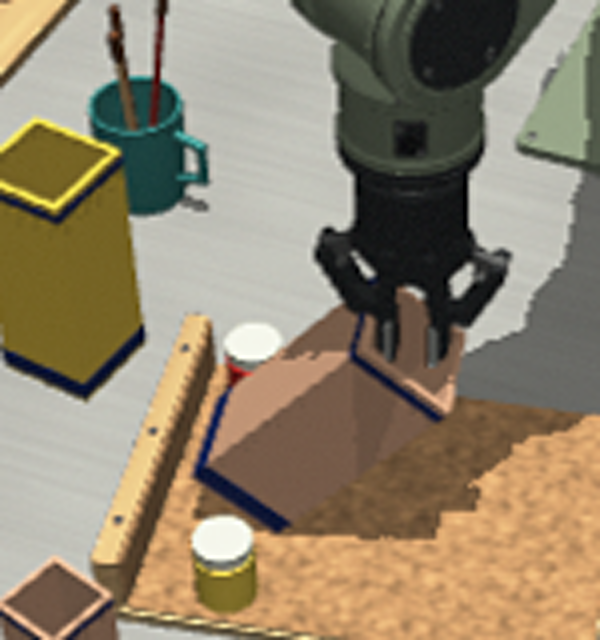

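>>> step_arm(increments=[[0, -4, 1, 0], [0, -7, 2, 0], [0, -11, 3, 0], [0, -14, 4, 0], [0, -17, 5, 0], [0, -21, 6, 0], [0, -24, 7, 0], [0, -28, 9, 0], [0, -31, 10, 0], [0, -34, 11, 0], [0, -37, 13, 0], [0, -40, 15, 0], [0, -44, 16, 0], [0, -47, 18, 0], [0, -50, 20, 0], [0, -53, 22, 0], [0, -56, 24, 0], [0, -59, 26, 0], [0, -62, 28, 0], [0, -64, 31, 0]])

```text
clock: 12.5
ee_pos: [0.5674, 0.022, 0.1513]
orientation: [-0.0, 0.995, 0.101, 0.0]
ft_force: [-1.6, 7.9, 6.1]
grip_width: 0.275
```

```bash
python3 look.py 8
```

```text
[0.5672 0.0226 0.1508] [-1.49  5.92  3.66] [1.01 0.25 0.02] 12.55
```

View pics/s8c.png

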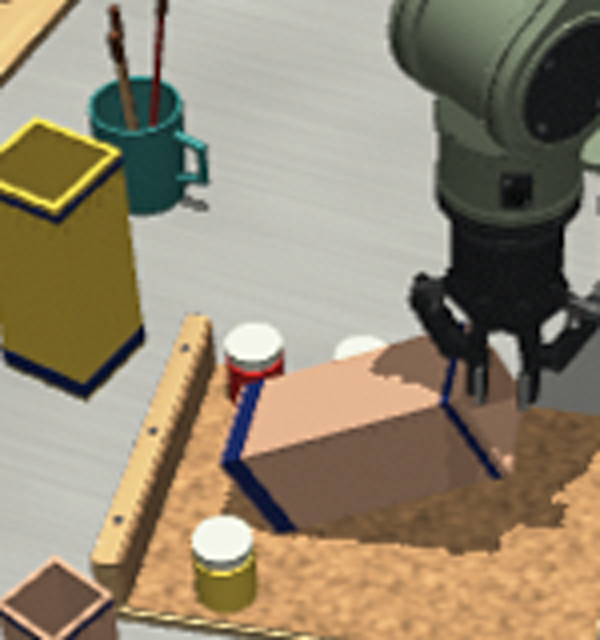

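>>> step_arm(increments=[[0, 0, -2, 0], [0, 0, -4, 0], [0, 0, -6, 0], [0, 0, -8, 0], [0, 0, -8, 0]])

```text
clock: 13.05
ee_pos: [0.5675, 0.0213, 0.1596]
orientation: [0.0, 0.995, 0.101, 0.0]
ft_force: [-0.6, 2.3, -1.6]
grip_width: 0.276
```

```bash
python3 look.py 9
```

```text
[0.5674 0.0214 0.1595] [-0.05  2.04  1.12] [ 0.49  0.11 -0.02] 13.1
```

View pics/s9c.png

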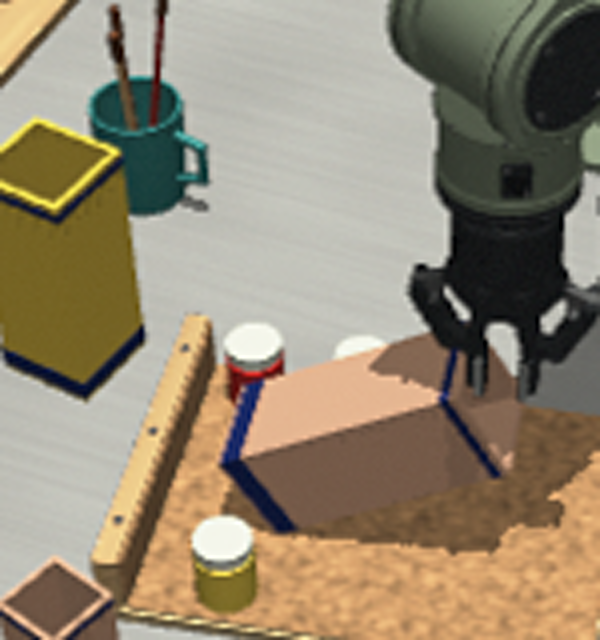

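```bash
cat >> h.py <<'E'
BX=np.array([.1903,-.9817,0]);BY=np.array([.9817,.1903,0]);B0=np.array([.582,-.0705,0])
def side(uv,yb,n='scene'):
    "pixel -> (board x, z) on plane board y = yb, mm"
    a=ray(n,uv,0.);b=ray(n,uv,.3)
    ya=(a-B0)@BY;yy=(b-B0)@BY
    P=a+(b-a)*((yb-ya)/(yy-ya))[:,None]
    return np.c_[(P-B0)@BX,P[:,2]]*1e3
E
python3 - <<'E'
from h import *
np.set_printoptions(precision=1,suppress=True)
p=side(c2p([(443,403),(499,477),(290,531),(226,460)],190,140),.045);print(p)
print([np.linalg.norm(p[i]-p[(i+1)%4]) for i in range(4)])
e=ctrl.read_state()['ee_pos'];print(((e-B0)@BX,(e-B0)@BY))
E
```

```text
[[-57.9 182.1]
 [-98.1 115.9]
 [ 57.1  24. ]
 [101.   91.9]]
[np.float64(77.42303206270009), np.float64(180.30769505932543), np.float64(80.85475053945638), np.float64(182.75039220843772)]
(np.float64(-0.09301531467934647), np.float64(0.003187575934481636))
```

>>> step_arm(increments=[[0, -3, 2, 0], [0, -6, 5, 0], [0, -8, 7, 0], [0, -11, 10, 0], [0, -14, 12, 0], [0, -16, 15, 0], [0, -19, 18, 0], [0, -22, 20, 0], [0, -24, 23, 0], [0, -26, 26, 0], [0, -26, 26, 0]])

```text
clock: 14.2
ee_pos: [0.562, 0.0473, 0.1329]
orientation: [-0.0, 0.995, 0.101, -0.0]
ft_force: [-0.9, 4.6, 0.8]
grip_width: 0.275
```

```bash
python3 look.py 10
```

```text
[0.5621 0.0471 0.1332] [-0.44  4.36  1.49] [0.9  0.16 0.01] 14.25
```

View pics/s10c.png

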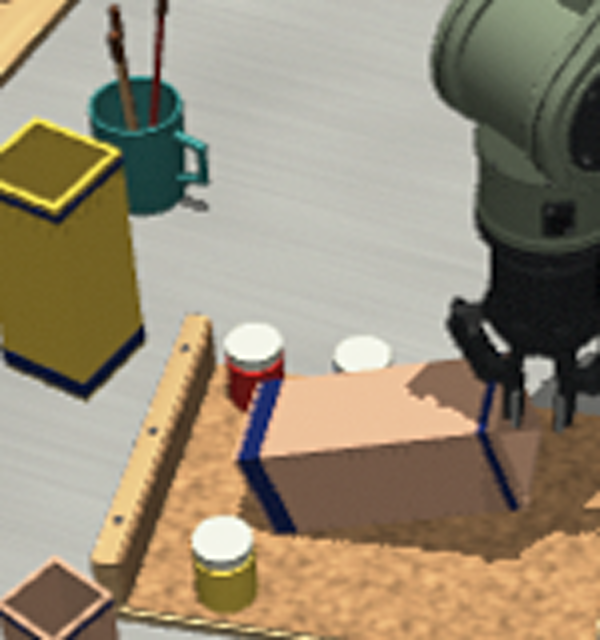

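>>> step_arm(increments=[[0, -2, 3, 0], [0, -5, 6, 0], [0, -7, 9, 0], [0, -9, 12, 0], [0, -12, 15, 0], [0, -14, 18, 0], [0, -16, 21, 0], [0, -18, 24, 0], [0, -20, 27, 0], [0, -22, 30, 0], [0, -22, 30, 0]])

```text
clock: 15.35
ee_pos: [0.5575, 0.0688, 0.1029]
orientation: [-0.0, 0.995, 0.101, -0.0]
ft_force: [-0.3, 1.7, 0.3]
grip_width: 0.278
```

```bash
python3 look.py 11
```

```text
[0.5577 0.0686 0.1032] [-1.45  3.   -0.87] [0.68 0.16 0.01] 15.4
```

View pics/s11c.png

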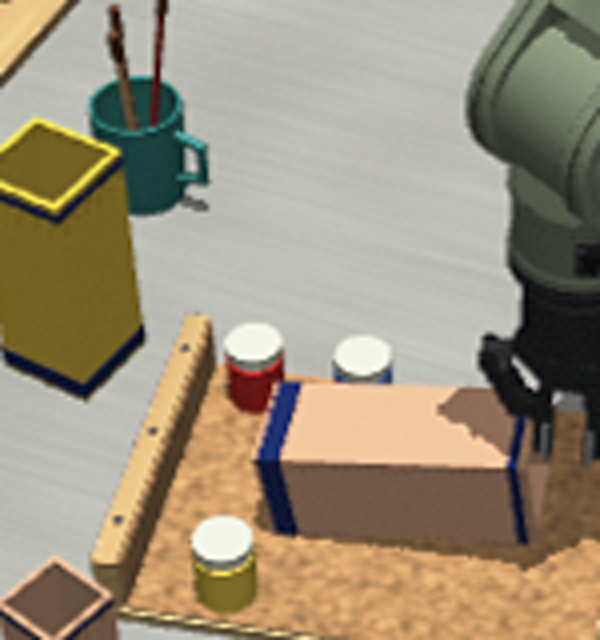

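```bash
python3 - <<'E'
from h import *
np.set_printoptions(precision=1,suppress=True)
p=side(c2p([(511,468),(526,543),(290,534),(258,460)],190,140),.045);print(p)
print([np.linalg.norm(p[i]-p[(i+1)%4]) for i in range(4)])
for a,b in((2,1),(3,0)):
  v=p[b]-p[a];print(np.degrees(np.arctan2(-v[0],v[1])))
v=p[3]-p[2];print(np.degrees(np.arctan2(v[1],v[0])))
E
```

```text
[[-106.4  126.9]
 [-119.3   49.9]
 [  57.2   20.6]
 [  77.1   96.9]]
[np.float64(78.12850656827108), np.float64(178.8961138956958), np.float64(78.79477633999323), np.float64(185.86676236554484)]
80.58392182548263
80.69100655636827
75.42676928712599
```

>>> step_arm(increments=[[0, -1, 2, 0], [0, -2, 4, 0], [0, -3, 6, 0], [0, -4, 8, 0], [0, -5, 10, 0], [0, -6, 12, 0], [0, -7, 14, 0], [0, -8, 16, 0], [0, -9, 18, 0], [0, -10, 20, 0], [0, -11, 22, 0], [0, -12, 24, 0], [0, -13, 26, 0], [0, -14, 28, 0], [0, -15, 30, 0], [0, -16, 30, 0], [0, -17, 30, 0], [0, -18, 30, 0], [0, -18, 30, 0]])

```text
clock: 17.3
ee_pos: [0.5541, 0.0862, 0.0734]
orientation: [0.0, 0.995, 0.101, 0.0]
ft_force: [-0.1, -0.6, 0.9]
grip_width: 0.276
```

```bash
python3 look.py 12
```

```text
[0.5542 0.0861 0.0734] [-0.08 -0.58 -0.07] [ 0.   -0.01  0.03] 17.35
```

View pics/s12c.png

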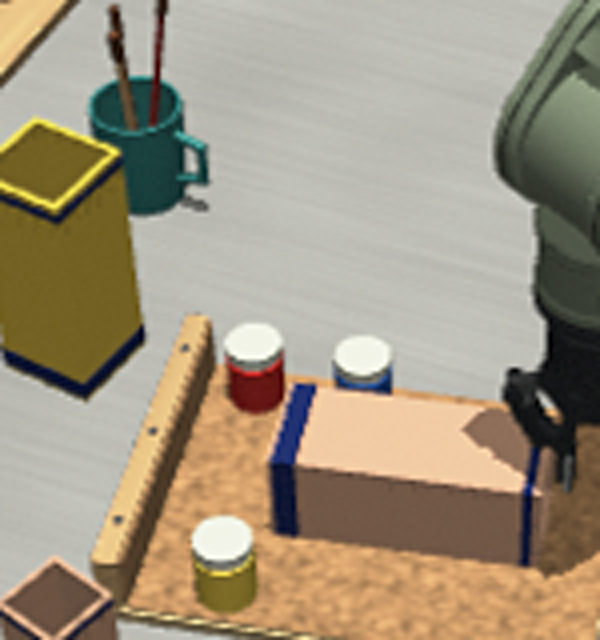

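>>> step_arm(increments=[[0, -10, 0, 0], [0, -25, -5, 0], [0, -40, -10, 0], [0, -60, -20, 0], [0, -60, -20, 0.14], [0, -60, -20, 0.28], [0, -60, -20, 0.28]])

```text
clock: 18.05
ee_pos: [0.5418, 0.1457, 0.0932]
orientation: [0.0, 0.999, -0.04, -0.0]
ft_force: [-0.6, 0.1, -0.8]
grip_width: 0.277
```

```bash
python3 - <<'E'
from h import *
for n in("scene","top"): cv2.imwrite(f"pics/{n}13.png",cams.get_image(n))
s=ctrl.read_state();print(s['joint_positions'].round(2),s['ee_pos'].round(4))
crop('pics/top13.png','pics/t13c.png',255,160,445,310,4)
E
```

```text
[-0.63  0.99  0.66  1.69 -0.83  0.76 -1.21] [0.5419 0.1453 0.0932]
```

View pics/t13c.png

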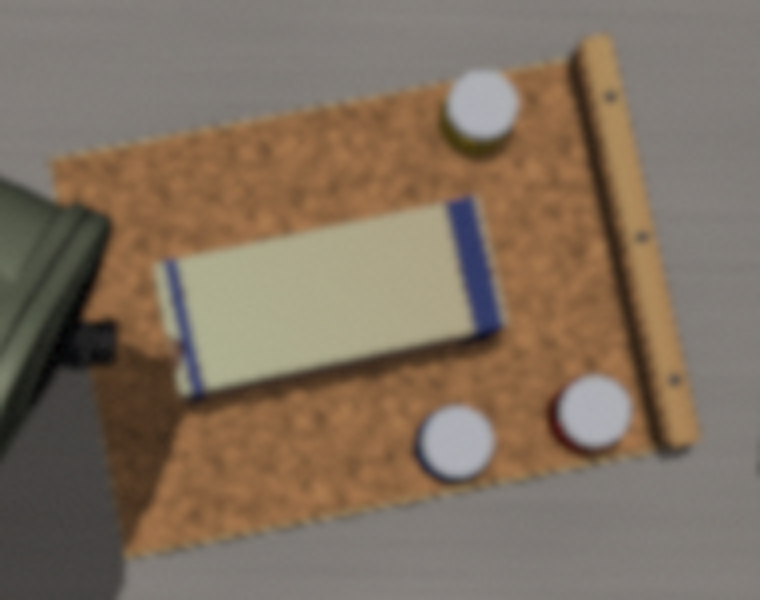

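View pics/scene13.png

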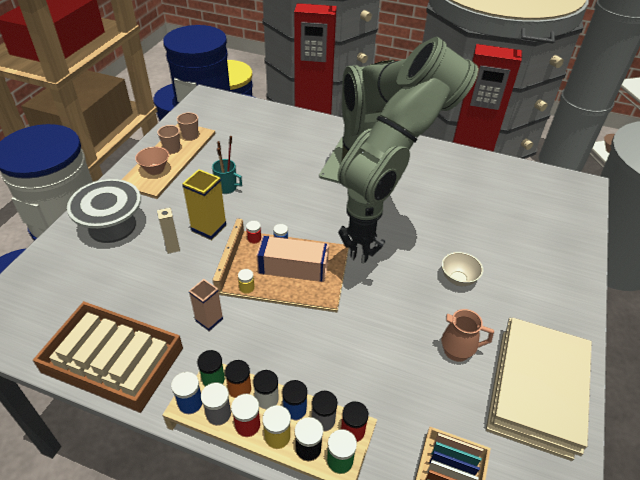

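```bash
python3 - <<'E'
from h import *
np.set_printoptions(precision=4,suppress=True)
p=ray('top',c2p([(472,198),(500,331),(162,262),(186,397)]),.095)
b=np.c_[(p-B0)@BX,(p-B0)@BY];print(b)
v=(b[0]+b[1]-b[2]-b[3])/2;print(np.linalg.norm(v),np.degrees(np.arctan2(v[1],v[0])))
e=ctrl.read_state();P=e['ee_pos'];print((P-B0)@BX,(P-B0)@BY)
from scipy.spatial.transform import Rotation as R
M=R.from_quat(e['orientation'],scalar_first=True).as_matrix();print(M.round(3), M.T@BX,M.T@BY)
f=ray('top',c2p([(578,42),(665,448)]),.065);print((f-B0)@BX)
E
```

```text
[[ 0.0648  0.0423]
 [ 0.0651 -0.0398]
 [-0.1255  0.0388]
 [-0.1265 -0.0434]]
0.19102438299229857 1.0632731869992629
-0.21943754037166519 0.0017362222907795696
[[ 0.997 -0.074 -0.   ]
 [-0.074 -0.997 -0.   ]
 [-0.     0.    -1.   ]] [0.262  0.965  0.0002] [ 0.965  -0.262  -0.0002]
[0.1542 0.154 ]
```

>>> step_arm(increments=[[-3, 1, 0, -0.15], [-3, 1, 0, -0.3], [-3, 1, 0, -0.45], [-3, 1, 0, -0.6], [-3, 1, 0, -0.75], [-3, 1, 0, -0.9], [-3, 1, 0, -1.05], [-3, 1, 10, -1.2], [-3, 1, 20, -1.35], [-3, 1, 30, -1.5], [-3, 1, 40, -1.65], [-3, 1, 48, -1.8], [-3, 1, 48, -1.86], [-3, 1, 48, -1.86], [-3, 1, 48, -1.86]], fingers=0.53)

```text
clock: 19.65
ee_pos: [0.5392, 0.1442, 0.0455]
orientation: [0.0, 0.629, 0.778, 0.0]
ft_force: [1.1, -0.2, -0.3]
grip_width: 0.762
```

```bash
python3 - <<'E'
from h import *
from scipy.spatial.transform import Rotation as R
e=ctrl.read_state();P=e['ee_pos'];print(P,(P-B0)@BX,(P-B0)@BY,e['joint_positions'].round(2),e['ft_force'],e['grip_width'])
M=R.from_quat(e['orientation'],scalar_first=True).as_matrix();print(M.T@BX,M.T@BY)
cv2.imwrite("pics/scene14.png",cams.get_image("scene"));crop('pics/scene14.png','pics/s14c.png',200,190,390,310,4)
E
```

```text
[0.53921304 0.14416522 0.04551329] -0.21887920369837247 -0.0011531661869348953 [-0.39  0.96  0.13  1.72 -0.24  0.48  0.12] [ 1.09494808 -0.2364604  -0.31671559] 0.7624467681958642
[-9.99790767e-01 -1.91665870e-02 -2.10507194e-04] [-1.91666975e-02  9.99790643e-01  5.36478140e-04]
```

View pics/s14c.png

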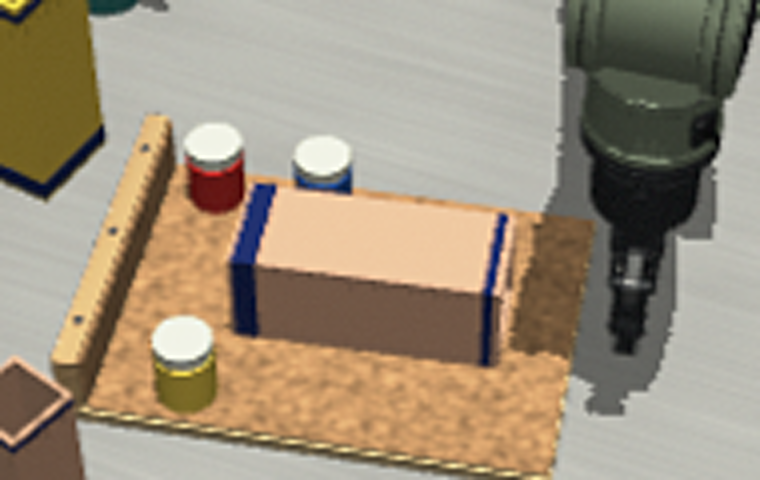

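>>> step_arm(increments=[[-10, 0, 0, 0.02], [-25, 0, 0, 0.02], [-40, -1, 0, 0.02], [-52, -1, 0, 0.02], [-60, -1, 0, 0.02], [-65, -1, 0, 0.02], [-68, -1, 0, 0.02], [-71, -1, 0, 0.02], [-74, -1, 0, 0.02], [-77, -1, 0, 0.02], [-80, -2, 0, 0.02], [-83, -2, 0, 0.02], [-86, -2, 0, 0.02], [-88, -2, 0, 0.02]])

```text
clock: 21.1
ee_pos: [0.5555, 0.0575, 0.0453]
orientation: [-0.0, 0.636, 0.771, 0.0]
ft_force: [-0.6, 4.9, 2.0]
grip_width: 0.763
```

```bash
python3 - <<'E'
from h import *
e=ctrl.read_state();P=e['ee_pos'];print(P,(P-B0)@BX,(P-B0)@BY,e['ft_force'],e['grip_width'])
cv2.imwrite("pics/scene15.png",cams.get_image("scene"));crop('pics/scene15.png','pics/s15c.png',200,190,390,310,4)
E
```

```text
[0.55552084 0.05752974 0.04532649] -0.1307257811824717 -0.0016305343777240043 [-0.57760774  4.85368837  2.03139093] 0.763415496779856
```

View pics/s15c.png

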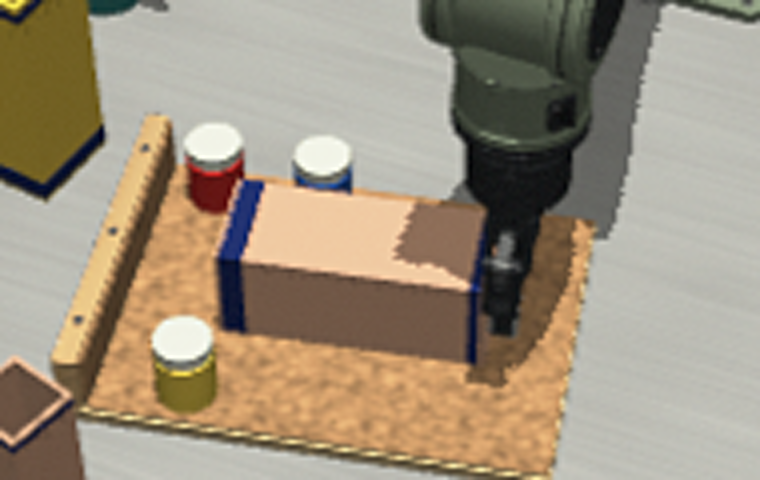

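>>> step_arm(increments=[[-3, 0, 0, 0], [-6, 0, 0, 0], [-9, 0, 0, 0], [-12, 0, 0, 0], [-15, 0, 0, 0], [-18, 0, 0, 0], [-21, 0, 0, 0], [-24, 0, 0, 0], [-27, 0, 0, 0], [-30, 0, 0, 0], [-33, 0, 0, 0], [-36, 0, 0, 0], [-39, 0, 0, 0], [-42, 0, 0, 0], [-45, 0, 0, 0], [-48, 0, 0, 0], [-51, 0, 0, 0], [-54, 0, 0, 0], [-56, 0, 0, 0], [-56, 0, 0, 0]])

```text
clock: 23.15
ee_pos: [0.5662, 0.002, 0.0453]
orientation: [0.0, 0.637, 0.771, -0.0]
ft_force: [-0.4, 1.4, 1.8]
grip_width: 0.767
```

```bash
cat > look2.py <<'E'
import sys
from h import *
k=sys.argv[1]
e=ctrl.read_state();P=e['ee_pos'];print(P,(P-B0)@BX,(P-B0)@BY,e['ft_force'],e['grip_width'])
cv2.imwrite(f"pics/scene{k}.png",cams.get_image("scene"));crop(f'pics/scene{k}.png',f'pics/s{k}c.png',200,190,390,310,4)
E
python3 look2.py 16
```

```text
[0.56622431 0.00202497 0.04531858] -0.07419987919896154 -0.0016854933045487297 [-0.36306065  1.44809127  1.76213774] 0.7671910233488298
```

View pics/s16c.png

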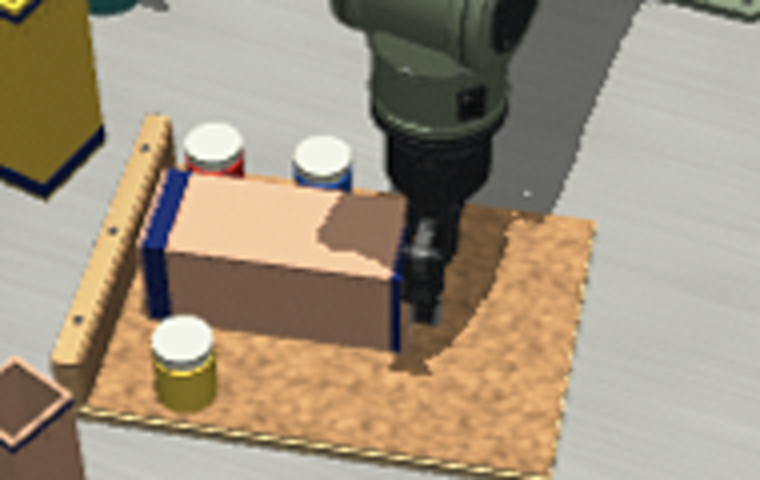

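>>> step_arm(increments=[[-2, 0, 0, 0], [-4, 0, 0, 0], [-6, 0, 0, 0], [-8, 0, 0, 0], [-10, 0, 0, 0], [-11, 0, 0, 0], [-12, 0, 0, 0], [-13, 0, 0, 0], [-14, 0, 0, 0], [-14, 0, 0, 0]])

```text
clock: 24.2
ee_pos: [0.5688, -0.0114, 0.0453]
orientation: [0.0, 0.637, 0.771, -0.0]
ft_force: [-0.7, 3.5, 2.8]
grip_width: 0.763
```

>>> step_arm(increments=[[-1, 0, 0, 0], [-2, 0, 0, 0]])

```text
clock: 24.4
ee_pos: [0.5692, -0.0131, 0.0453]
orientation: [-0.0, 0.636, 0.771, -0.0]
ft_force: [-0.7, 5.1, 2.4]
grip_width: 0.76
```

```bash
python3 look2.py 17
```

```text
[ 0.5691956  -0.01306203  0.04530594] -0.05882352980617374 -0.001639630152556552 [-0.66494753  5.12914656  2.38942793] 0.7597409893245989
```

View pics/s17c.png

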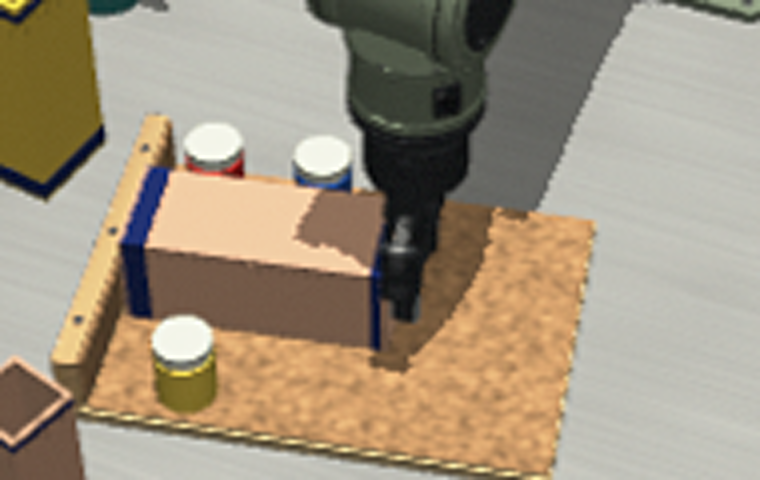

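Nearly there; I'll creep on until the force rises.

>>> step_arm(increments=[[-1, 0, 0, 0], [-2, 0, 0, 0], [-3, 0, 0, 0]])

```text
clock: 24.75
ee_pos: [0.5698, -0.0161, 0.0453]
orientation: [0.0, 0.636, 0.771, -0.0]
ft_force: [-0.9, 9.8, 2.0]
grip_width: 0.766
```

>>> step_arm(increments=[[-1, 0, 0, 0], [-2, 0, 0, 0]])

```text
clock: 24.95
ee_pos: [0.5701, -0.0162, 0.0453]
orientation: [-0.001, 0.636, 0.772, 0.001]
ft_force: [-1.1, 19.3, 4.0]
grip_width: 0.766
```

>>> step_arm(increments=[[2, 0, 0, 0], [6, 0, 0, 0], [15, 0, 0, 0], [30, 0, 0, 0], [60, 0, -10, 0], [100, 0, -40, 0], [140, 0, -80, 0], [180, 0, -100, 0], [180, 0, -100, 0]])

```text
clock: 25.85
ee_pos: [0.535, 0.1663, 0.1478]
orientation: [-0.0, 0.633, 0.774, 0.003]
ft_force: [-0.1, -1.5, -0.7]
grip_width: 0.766
```

```bash
python3 look2.py 18; python3 - <<'E'
from h import *
cv2.imwrite("pics/top18.png",cams.get_image("top"));crop('pics/top18.png','pics/t18c.png',255,160,445,310,4)
E
```

```text
[0.53495673 0.16626694 0.14782013] -0.24138643782634858 -0.0011256277198771203 [-0.1331093  -1.54189452 -0.72720436] 0.7656031278884894
```

View pics/s18c.png

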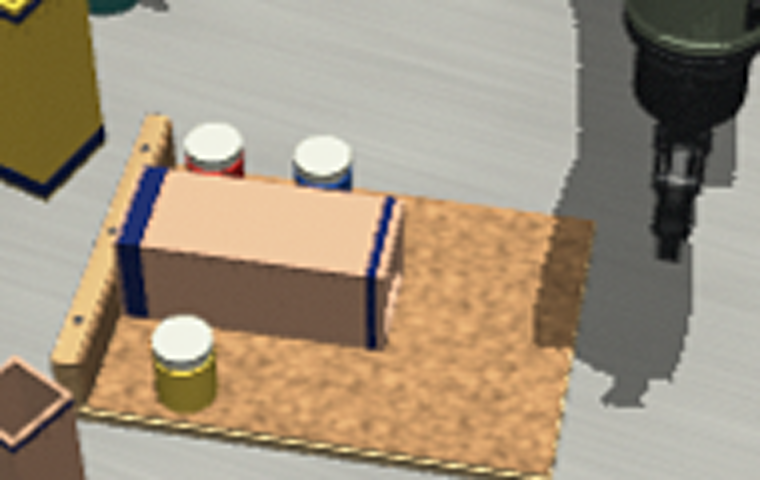

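View pics/t18c.png

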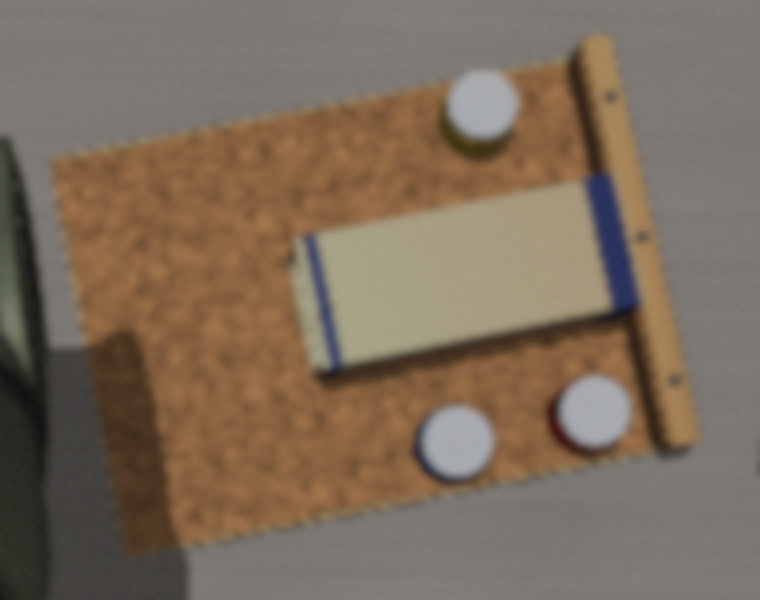

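```bash
python3 - <<'E'
from h import *
p=ray('top',c2p([(611,177),(637,308),(295,240),(318,373)]),.095)
b=np.c_[(p-B0)@BX,(p-B0)@BY];print(b.round(4))
v=(b[0]+b[1]-b[2]-b[3])/2;print(np.linalg.norm(v),np.degrees(np.arctan2(v[1],v[0])))
f=ray('top',c2p([(578,42),(665,448)]),.065);print((f-B0)@BX)
print(side(c2p([(362,270),(374,349),(134,317),(116,245)],200,190),.04))
j=ray('top',c2p([(482,105),(456,442),(594,412)]),.073);print(j)
E
```

```text
[[ 0.1501  0.0392]
 [ 0.1488 -0.0416]
 [-0.0448  0.037 ]
 [-0.0467 -0.0441]]
0.1952091338764045 0.6845121670018085
[0.15415181 0.15400753]
[[-27.36139035 102.94957575]
 [-35.43850037  18.69813381]
 [147.9919099   14.19788037]
 [154.65408716  91.35164591]]
[[ 0.69775486 -0.13562781  0.073     ]
 [ 0.4903488  -0.11739407  0.073     ]
 [ 0.50868494 -0.20133916  0.073     ]]
```

```bash
python3 - <<'E'
from h import *
for k in(14,18):
    crop(f'pics/scene{k}.png',f'pics/z{k}.png',220,225,335,285,6)
print(side(c2p([(485,290),(489,366),(250,336),(232,260)],200,190),.04))
print(side(c2p([(367,273),(375,349),(138,318),(116,245)],200,190),.04))
a=cv2.imread('pics/z14.png');b=cv2.imread('pics/z18.png');cv2.imwrite('pics/zz.png',np.vstack([a,b])[:, :800])
E
```

```text
[[-116.18548716  100.77607982]
 [-121.54948446   18.93456703]
 [  58.87421739   12.34603646]
 [  68.19772181   93.4513283 ]]
[[-30.96790043 100.56077158]
 [-36.19294111  18.86762002]
 [144.93794015  13.73668388]
 [154.65408716  91.35164591]]
```

View pics/zz.png

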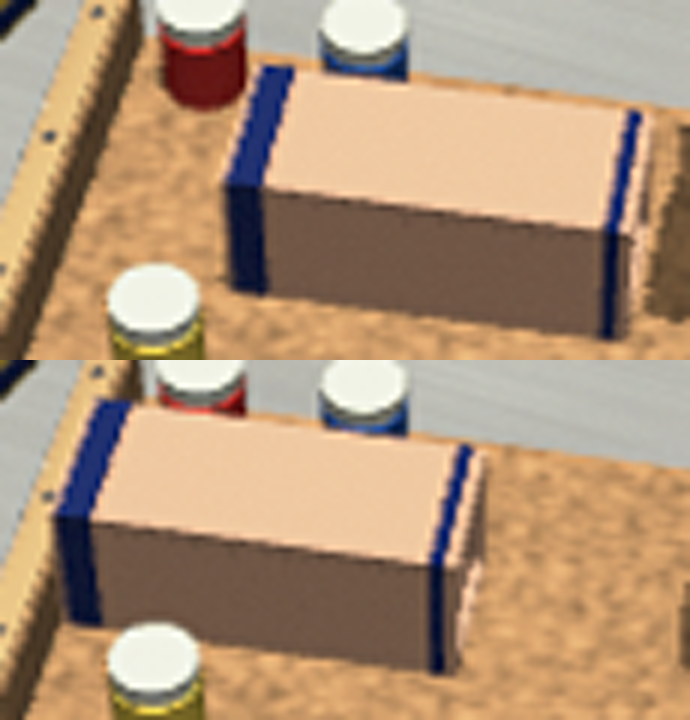

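```bash
python3 - <<'E'
from plant import ctrl
print(ctrl.read_state()['clock'],ctrl.sign_off())
E
```

```text
the job is handed in; nothing more can be done
25.95 None
```

The vase is lying on its front side with its foot against the fence, and the job is handed in at 25.95 s. No verdict was reported.

**What I did:**
- I put both fingertips inside the mouth, spread a little less than the mouth's width.
- The front finger pushed the vase past its balance point. The rear finger then held the back rim while I eased it down to flat.
- I turned the tool a quarter turn and pushed the rim back with two fingertips, about 86 mm along the board. I then backed the tool clear, so the robot touches nothing.

**Last checks:**
- **Against the fence:** sliding took about 5 N. At the end the push rose to 19 N with almost no movement, so the foot had met the fence. The finger position puts the foot at 0.155 m, with the fence face measured at 0.154 m.
- **Flat and square:** the vase is about 0.7° out of square. It looks just as flat as when it was first laid down.
- **Other objects:** the jars look unmoved in the last pictures. I saw nothing touch the other pots, but I did not measure them again.
- **Forces:** the highest I read was about 19 N.

**What disagreed:**
- The top picture puts the foot about 4–5 mm short of the fence. It also measures the vase as 195 mm long instead of 200 mm, so I trusted the contact force.
- The gripper pressed down on the rim with 5–6 N twice during tipping and lowering. Raising the tool cleared it both times.

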